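# Unlock and dump the apple-ring hopper

### The job

Empty the hopper of dried apple rings into the clear tub that stands under it. Draw the T-handled locking pin straight up out of its bore and park it upright in the open notch at the end of the same plate, its collar down flat behind the two lips, and let go of it; then pull the sprung slide gate right out to its stop, keep it there until all the rings have dropped, and let the gate spring fully shut again. Leave the tub and the other things on the table where they are.

Things in the scene. Friction and masses are not known exactly. Their poses are not given: they have to be found in the camera images.
- hopper: Benchtop steel hopper on 4 legs, fixed. Origin on the table under its bore, z up, +y the way the gate pulls out, +x the notch side. Two rails along y at |x| 58-78 mm, y -250 to 205, top 135 high. Dark steel lock plate: 10 thick, top 145 high, y -30 to 30, across the rails from x -85 and overhanging to x 135; free space under the overhang. Spring tube along the -x rail, to x -96.
- funnel (a point): Centre of the funnel's rim, 205 mm high, axes as hopper, 139 mm from the bore in -y. Open funnel, 180 mm wide in x and 152 in y at the rim (rim top 209 high), narrowing to a throat 124 x 124 mm right above the gate; the wall nearest the bore is upright, 62 mm from the bore's centre.
- bore (a point): Centre of the bore at the lock plate's top face, 145 mm high. Vertical through-hole, 15 mm across, through the 10 mm plate and on through the gate (which lies 115 to 121 mm high).
- notch (a point): Parking place: where the centre of the pin's collar underside belongs, on the lock plate's top face at its overhanging end; axes as hopper; 105 mm from the bore in +x, 4 mm in -y. The notch is a slot through the plate, 16 mm wide in x, along y: closed 10 mm from here in -y, open at the plate's +y edge. The pin may enter from that mouth or from above.
- notch_lips (a point): Midway between the tops of the two lips, 19 mm from notch towards the mouth, 4 mm above the plate. They stand on either side of the slot, 4 mm high and 6 thick in y, the 16 mm slot free between. The 28 mm collar cannot pass between them: carry it in more than 4 mm above the plate, then lower it. It lies flat if the pin's axis is within 4 mm of notch in y.
- notch_mouth (a point): Middle of the notch's mouth in the plate's +y edge, at the top face, 34 mm from notch; the slot flares from 16 to 36 mm over the last 10 mm here. Free space outside it.
- pin: Loose steel locking pin, 104 mm long, about 0.18 kg. Origin at the centre of the collar's underside, z up. Below: 12 mm shank, 60 mm long, tapered tip. Collar 28 across, 6 thick; 14 mm neck; on top a crossbar (T handle) 14 x 14 mm, 64 long along the pin's own y, 30 to 44 mm above the origin. At first upright in the bore, collar on the plate, free to turn; it locks the gate.
- gate (a joint): Slide gate, m: 0 = shut, 0.125 = out at its stop. Aluminium plate 128 mm wide, 6 thick; the floor of the hopper. A spring draws it shut with 4 N when shut and 9 N at the stop, plus about 1 N friction and 25 N per m/s damping; let go, it shuts by itself within 2 s.
- gate_bar (a point): Middle of the gate's handle bar, moves with the gate: round bar 12 mm thick, 90 mm long along the hopper's x, on two 12 mm posts at its ends (78 mm clear between them); bar centre 175 mm above the table, 54 mm above the gate. 85 mm from the bore in +y when shut, 210 mm when open.
- pin_grip (a point): Middle of the pin's crossbar, 37 mm above the pin's origin; axes as pin (bar along y).
- tub: Loose clear open tub under the funnel, 176 mm in x, 190 mm in y, 70 mm high, walls 4 mm; origin at the centre of its underside, axes about as hopper.
- ring1: Dried apple ring, 56 mm across, 9 mm thick, 14 g; origin at the centre of its underside. At first it lies in the hopper on the gate, in one of two stacks of three.
- ring2: Dried apple ring, 56 mm across, 9 mm thick, 14 g; origin at the centre of its underside. At first it lies in the hopper on the gate, in one of two stacks of three.
- ring3: Dried apple ring, 56 mm across, 9 mm thick, 14 g; origin at the centre of its underside. At first it lies in the hopper on the gate, in one of two stacks of three.
- ring4: Dried apple ring, 56 mm across, 9 mm thick, 14 g; origin at the centre of its underside. At first it lies in the hopper on the gate, in one of two stacks of three.
- ring5: Dried apple ring, 56 mm across, 9 mm thick, 14 g; origin at the centre of its underside. At first it lies in the hopper on the gate, in one of two stacks of three.
- ring6: Dried apple ring, 56 mm across, 9 mm thick, 14 g; origin at the centre of its underside. At first it lies in the hopper on the gate, in one of two stacks of three.
- stray: Dried apple ring lying on the table beside the hopper, 56 mm across, 9 mm thick. Bystander.
- scoop: Aluminium hand scoop, 200 mm long, 72 mm wide, 45 mm high, lying on the table beyond the hopper; origin 60 mm behind the middle of its open pan, at its underside. Bystander.
- shears: Trimming shears, 185 mm long, 14 mm high, lying on the robot's side of the hopper; origin near the pivot. Bystander.
- bowl: Steel bowl, 124 mm across, 55 mm high, on the robot's side of the hopper; origin at the centre of its underside. Bystander.
- sprayer: White spray bottle, 76 mm across, 203 mm high, standing to the left; origin at the centre of its underside. Bystander.
There are look-alikes about, which are no part of the job. What is shaped like the pin but yellow is not meant.

How it is judged:
By the outcome, as a careful person would: the job done as asked, in the order asked, and still so for the second after the job is handed in, with the robot touching nothing.
It also fails if it takes over 61 s, if anything falls off the work surface, if the arm or the gripper's body presses on something with over 40 N, if the wrist force passes 120 N, or if a joint passes its speed limit or range.

### The arm

A 6-joint arm with a two-finger parallel gripper is mounted at the origin on the work surface. World frame = base frame: x ahead of the robot, y to its left, z up, the work surface at z = 0. Lengths are in m, angles in rad, forces in N, time in s.
With the tool pointing down it reaches from about 0.3 to 0.775 m from the base axis. Payload 14.6 kg.
Tool frame: the origin (TCP) lies midway between the tips of the shut fingers; the grasp point (between the pads) lies 19 mm behind it; z points along the fingers, y is the direction in which the jaws open and shut (so a half turn about z gives the same grasp; the last joint's range is limited). The gripper opens to 94 mm and grips with 3 to 60 N. Pads are 16 mm wide; open, the fingers measure 119 mm over their backs; the gripper's body (75 mm by 177 mm) begins 78 mm behind the grasp point.
Start: joints at [1.257, 0.3, 1.521, -0, 1.321, -0.067], TCP at [0.134, 0.533, 0.205] pointing down, gripper open.
Joint ranges: [-3.03, 3.03], [-0.79, 2.21], [0.23, 2.52], [-1.04, 4.18], [0, 3.07], [-2.55, 2.55]. Speed limits (rad/s): [2.22, 2.22, 2.57, 3.14, 3.14, 3.14].

### API

Orientations are given as [roll, pitch, yaw] about the fixed x, y, z axes, in that order (R = Rz(yaw) Ry(pitch) Rx(roll)).
In Python, from station import readout, imaging, job gives the robot as it stands.
- The arm moves only by the tool arm_command, never from a script. Its argument "increments" is a list of rows, each an object with "gripper": the opening, from 0 (shut) to 1 (fully open); "slide": the shift along the world's x, y, z in m, a list of three; "yaw": the turn about the world's z in rad. A call has 1 to 8 rows; each row is the pose to reach, as a shift and turn from the pose commanded when the call began; what a row does not reach only later rows make up. A row lasts 1/8 s, in which the tool goes at most 62.5 mm and 10.7 degrees, less where a joint would pass 70% of its speed; a pose out of reach is approached as far as the arm can. A call with a gripper value outside its range is refused whole. The fingers move at their own pace and stop on an object; "grip_force" is the grip in N (left out, the last holds). Time passes only in rows, so rows that repeat a pose let the fingers close. It gives the time, the measured TCP pose, the force and the opening at its end, in the units of the state.
- readout.get_obs(): the state, without advancing time (a new reading comes with each control period).
- imaging.camera(name): name is "scene" or "top" or "wrist"; returns a dict with "color" (420x560x3 uint8, red, green, blue), "mtx" (3x3 intrinsics, pixels), "rvec" (rotation vector, rad) and "tvec" (3), from world to camera coordinates, as OpenCV has them. Camera axes: x right, y down, z forward; pixel columns grow to the right and rows downward; lengths in m; the calibration is good to about 2 mm. A picture is of the moment at which its call begins. There is no depth.
- job.hand_in(): hands the job in, once; it reports no verdict.
The state is a dict: "time_s": time; "qpos": joint angles; "joint_vel": joint speeds; "tau": joint torques, N m; "ee_pos": TCP position; "eef_rot": TCP orientation; "force": force on the tool from outside, world axes, zero at the start; "moment": the same for the moment, N m; "grip_width": finger opening in m.
Only numpy, scipy, OpenCV 4.12 (cv2) and the standard library are available. Lean on these libraries where they do the work, as an engineer would, in place of code of your own. Each camera call takes 0.05 s, during which the arm holds its last target. There are 200 camera calls.

## Working session

There is one attempt and no reset: what is moved stays moved. The work goes in short steps, Python scripts to look and compute and a tool call to move; the robot and the scene stay as the last step left them, time stands still between calls to the robot, and variables do not carry over. Pictures are saved under pics/ and viewed, about 8 in all and at most 12, crops included, and the job is handed in when it is done.

Besides the shell and the picture viewer there is one more tool, called after "Request:" as name(argument=value, ...), one argument or row to a line, values as JSON. arm_command: Moves the arm, as the interface text tells. Its arguments: {"type":"object","properties":{"increments":{"type":"array","items":{"type":"object","properties":{"gripper":{"type":"number"},"slide":{"type":"array","items":{"type":"number"}},"yaw":{"type":"number"}}}},"grip_force":{"type":"number"}},"required":["increments"]}

```bash
mkdir -p pics; cat > h.py <<'E'
import numpy as np, cv2
from station import readout, imaging, job
def cam(n):
    c=imaging.camera(n); R=cv2.Rodrigues(np.array(c["rvec"],float))[0]
    return c["color"],np.array(c["mtx"],float),R,np.array(c["tvec"],float).ravel()
def save(n,f):
    c=cam(n); cv2.imwrite("pics/"+f+".png",c[0][:,:,::-1]); np.savez("pics/"+f+".npz",K=c[1],R=c[2],t=c[3]); return c
def ld(f): z=np.load("pics/"+f+".npz"); return z["K"],z["R"],z["t"]
def crop(f,u0,v0,u1,v1,s,o):
    im=cv2.imread("pics/"+f+".png")[v0:v1,u0:u1]; cv2.imwrite("pics/"+o+".png",cv2.resize(im,None,fx=s,fy=s,interpolation=cv2.INTER_CUBIC))
def ray(f,p):
    K,R,t=ld(f); d=R.T@np.linalg.inv(K)@np.array([p[0],p[1],1.]); return -R.T@t,d/np.linalg.norm(d)
def atz(f,p,z):
    o,d=ray(f,p); return o+d*(z-o[2])/d[2]
def tri(*fp):
    A=np.zeros((3,3));b=np.zeros(3);L=[]
    for f,p in fp:
        o,d=ray(f,p);M=np.eye(3)-np.outer(d,d);A+=M;b+=M@o;L.append((M,o))
    x=np.linalg.solve(A,b); return x,[float(np.linalg.norm(M@(x-o))) for M,o in L]
def proj(f,X):
    K,R,t=ld(f); q=K@(R@np.asarray(X,float)+t); return q[:2]/q[2]
E
python3 - <<'E'
from h import *
for n in("scene","top","wrist"):save(n,n+"0")
a=[cv2.imread(f"pics/{n}0.png") for n in("scene","top")]
print(readout.get_obs())
for n in("scene","top","wrist"):
    K,R,t=ld(n+"0");print(n,-R.T@t,R[2],K[0,0])
E
```

```text
{'time_s': 0.15, 'qpos': array([ 1.25738852e+00,  3.00341133e-01,  1.52142939e+00, -3.06667040e-05,
        1.32069020e+00, -6.66266708e-02]), 'joint_vel': array([ 0.00022366, -0.00287523, -0.00016292, -0.00118197,  0.00034544,
        0.00175102]), 'tau': array([ 1.50147858e-03, -5.31960154e+01, -3.52816987e+01,  7.08703115e-02,
        2.36264791e-02, -7.40974565e-05]), 'ee_pos': array([0.13432071, 0.53314473, 0.20502179]), 'eef_rot': array([-3.14072453e+00, -2.81538360e-05,  2.89481911e+00]), 'force': array([-0.64545855,  0.31602861, -1.07862792]), 'moment': array([0.0038432 , 0.00524835, 0.05541406]), 'grip_width': 0.09394934441030102}
scene [ 0.98662972 -0.32635675  1.08704239] [-0.39482054  0.38781587 -0.83289591] 473.74941224954114
top [0.48084956 0.11203753 1.13255083] [ 0.08712052 -0.00281162 -0.99619381] 386.25567046488914
wrist [0.05920846 0.55090263 0.38378321] [ 0.2582185  -0.06567125 -0.96385191] 362.89769271560067
```

View pics/scene0.png

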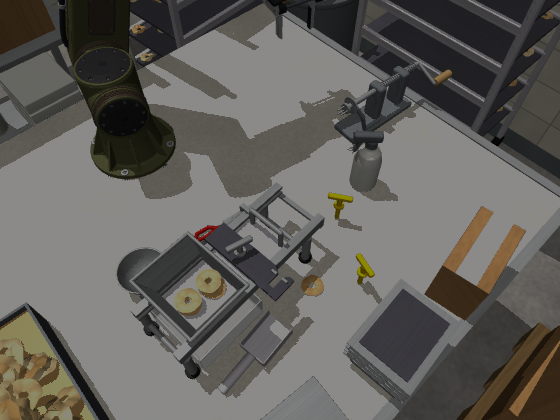

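View pics/top0.png

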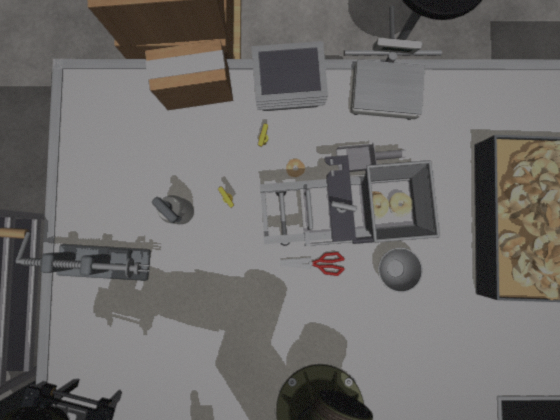

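The pin candidates are the grey T pin in the lock plate (scene 238,243; top 343,207) and two yellow look-alikes (scene 340,203 and 363,268; top 226,197 and 264,133). The grey one is the pin. Next is a close crop.

```bash
python3 - <<'E'
from h import *
crop("scene0",190,170,335,310,5,"c1"); crop("top0",255,145,375,255,5,"c2")
a=cv2.imread("pics/c1.png");b=cv2.imread("pics/c2.png");print(a.shape,b.shape)
E
```

```text
(700, 725, 3) (550, 600, 3)
```

View pics/c1.png

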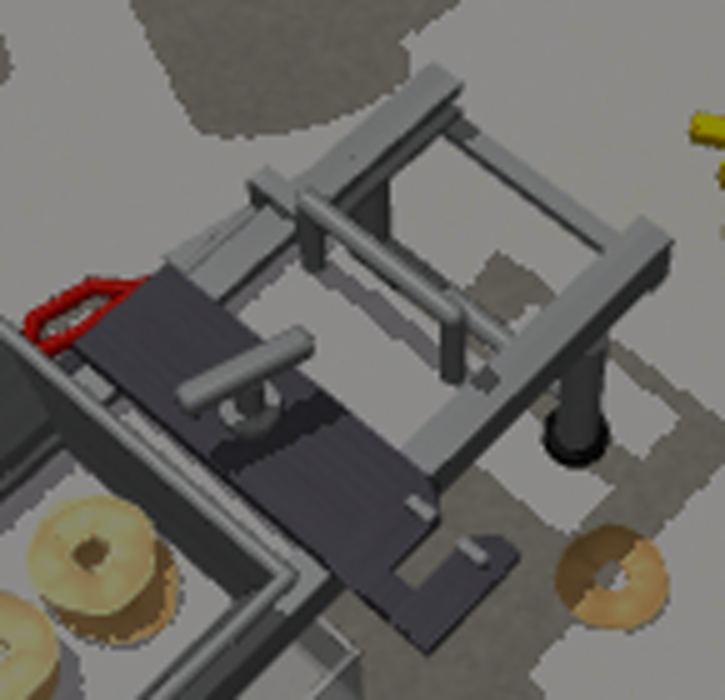

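View pics/c2.png

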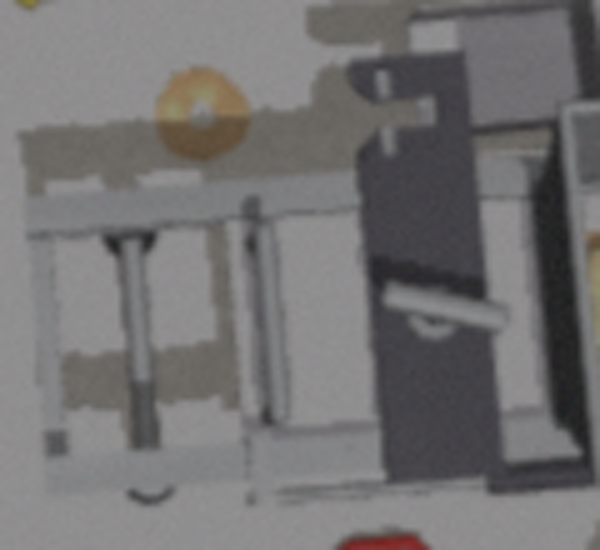

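The crops show the pin's grey T bar in the lock plate, yawed slightly (top crop 384,297 to 507,316). The lips are at top crop (384,84) and (389,143), and the gate bar is at top crop about (265,310). I'll triangulate these points.

```bash
python3 - <<'E'
from h import *
S=lambda u,v:("scene0",(190+(u+.5)/5-.5,170+(v+.5)/5-.5)); T=lambda u,v:("top0",(255+(u+.5)/5-.5,145+(v+.5)/5-.5))
P={"barA":(S(303,341),T(386,295)),"barB":(S(188,393),T(506,318)),"lip-x":(S(422,508),T(389,143)),"lip+x":(S(472,550),T(384,84)),
"plate -x+y":(S(167,262),T(388,482)),"plate +x-y":(S(430,652),T(465,55)),"gbar-x":(S(308,197),T(272,418)),"gbar+x":(S(458,308),T(262,212)),"rail+x end":(S(640,222),T(30,195)),"rail-x end":(S(435,68),T(46,490)) }
for k,v in P.items():
    x,e=tri(*v);print(k,x.round(4),np.round(e,4))
E
```

```text
barA [ 0.564  -0.0169  0.1839] [0.0005 0.0005]
barB [ 0.5529 -0.0734  0.1922] [0.0006 0.0006]
lip-x [ 0.6461 -0.0231  0.1499] [0.0003 0.0003]
lip+x [ 0.6763 -0.021   0.1513] [0.0001 0.0001]
plate -x+y [ 0.4717 -0.0223  0.1467] [0.0009 0.0009]
plate +x-y [ 0.6944 -0.0639  0.1412] [0.0009 0.0009]
gbar-x [0.5034 0.0387 0.174 ] [0.0008 0.0008]
gbar+x [0.6027 0.043  0.1913] [0.0027 0.0027]
rail+x end [0.6133 0.1557 0.155 ] [0.0068 0.0068]
rail-x end [0.4671 0.1521 0.1338] [0.0009 0.0009]
```

Request:
arm_command(
  increments=[
    {"slide":[0,0,0.06],"gripper":1},
    {"slide":[0.02,-0.03,0.11],"yaw":-0.15},
    {"slide":[0.05,-0.08,0.13],"yaw":-0.33},
    {"slide":[0.09,-0.13,0.13],"yaw":-0.5},
    {"slide":[0.13,-0.18,0.13],"yaw":-0.67},
    {"slide":[0.165,-0.23,0.13],"yaw":-0.85},
    {"slide":[0.2,-0.28,0.13],"yaw":-1.02},
    {"slide":[0.235,-0.33,0.13],"yaw":-1.2},
  ],
  grip_force=40,
)

```text
invalid input
```

Request:
arm_command(
  increments=[
    {"slide":[0.04,-0.05,0],"yaw":-0.15},
    {"slide":[0.08,-0.1,0],"yaw":-0.315},
    {"slide":[0.12,-0.15,0],"yaw":-0.315},
    {"slide":[0.15,-0.2,0],"yaw":-0.315},
    {"slide":[0.19,-0.248,0],"yaw":-0.315},
    {"slide":[0.19,-0.248,0],"yaw":-0.315},
    {"slide":[0.19,-0.248,0],"yaw":-0.315},
    {"slide":[0.19,-0.248,0],"yaw":-0.315},
  ],
)

```text
invalid input
```

```bash
python3 - <<'E'
from h import *
o=readout.get_obs();print(o["time_s"],o["ee_pos"],o["eef_rot"],o["qpos"])
save("wrist","w1"); crop("w1",0,0,560,420,1.4,"w1c")
for n,X in dict(pin=[.5585,-.045,.189],lip=[.661,-.022,.149]).items(): print(n,proj("w1",X))
E
```

```text
0.15 [0.13432071 0.53314473 0.20502179] [-3.14072453e+00 -2.81538360e-05  2.89481911e+00] [ 1.25738852e+00  3.00341133e-01  1.52142939e+00 -3.06667040e-05
  1.32069020e+00 -6.66266708e-02]
pin [-184.44429734  778.77941611]
lip [-73.03113545 762.08929856]
```

View pics/w1c.png

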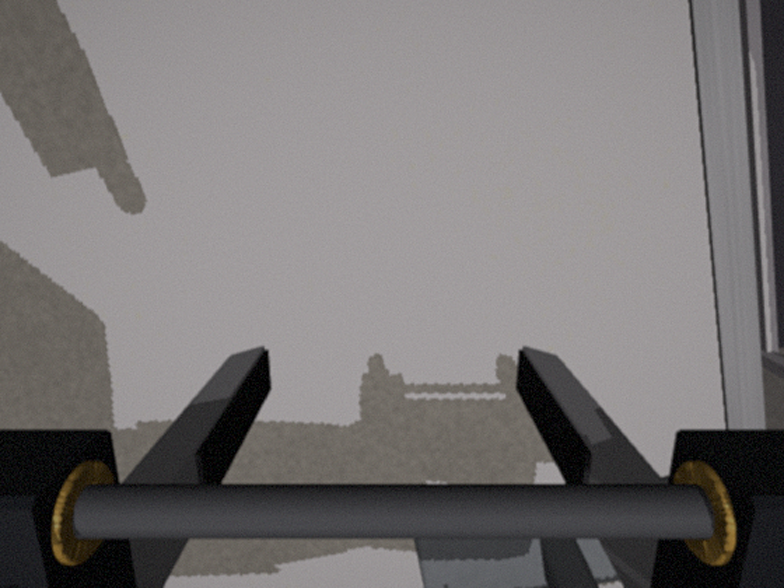

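The picture shows only the start view with table and shadows, because both moves were refused as invalid. I'll retry with every field present in each row.

Request:
arm_command(
  increments=[
    {"slide":[0,0,0.06],"gripper":1,"yaw":0},
    {"slide":[0.02,-0.03,0.11],"yaw":-0.15,"gripper":1},
    {"slide":[0.05,-0.08,0.13],"yaw":-0.33,"gripper":1},
    {"slide":[0.09,-0.13,0.13],"yaw":-0.5,"gripper":1},
    {"slide":[0.13,-0.18,0.13],"yaw":-0.67,"gripper":1},
    {"slide":[0.165,-0.23,0.13],"yaw":-0.85,"gripper":1},
    {"slide":[0.2,-0.28,0.13],"yaw":-1.02,"gripper":1},
    {"slide":[0.235,-0.33,0.13],"yaw":-1.2,"gripper":1},
  ],
  grip_force=40,
)

```text
time_s: 1.2
ee_pos: [0.3701, 0.2014, 0.3356]
eef_rot: [3.141, -0.0, 1.689]
force: [0.9, 1.3, -0.1]
grip_width: 0.0941
```

Request:
arm_command(
  increments=[
    {"slide":[0.05,-0.04,0],"yaw":-0.15,"gripper":1},
    {"slide":[0.1,-0.08,0],"yaw":-0.315,"gripper":1},
    {"slide":[0.15,-0.12,0],"yaw":-0.315,"gripper":1},
    {"slide":[0.19,-0.15,0],"yaw":-0.315,"gripper":1},
    {"slide":[0.23,-0.18,0],"yaw":-0.315,"gripper":1},
    {"slide":[0.23,-0.18,0],"yaw":-0.315,"gripper":1},
    {"slide":[0.23,-0.18,0],"yaw":-0.315,"gripper":1},
  ],
)

```text
time_s: 2.08
ee_pos: [0.599, 0.0237, 0.3353]
eef_rot: [-3.141, -0.0, 1.38]
force: [0.8, -1.1, 0.4]
grip_width: 0.0939
```

```bash
python3 - <<'E'
from h import *
o=readout.get_obs();print(o["time_s"],o["ee_pos"],o["eef_rot"],o["qpos"])
save("wrist","w2"); crop("w2",100,0,500,300,2,"w2c")
for n,X in dict(pin=[.5585,-.045,.189],lip=[.661,-.022,.149]).items(): print(n,proj("w2",X))
E
```

```text
2.075 [0.59901009 0.02365659 0.33528161] [-3.14108904e+00 -5.62577251e-05  1.37981207e+00] [-2.16823816e-02  3.59642004e-01  1.14748494e+00  1.40598359e-04
  1.63495264e+00  1.69310838e-01]
pin [252.94132335 273.79081965]
lip [346.67155406 220.74526218]
```

View pics/w2c.png

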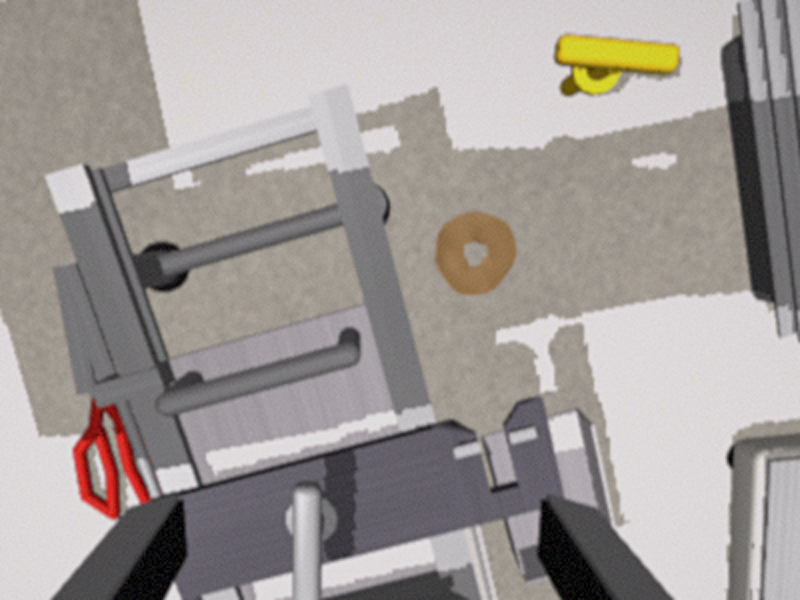

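The pin's bar is in line with the tool (crop column 305), and the lips are at crop (468,451) and (522,435). The gate bar runs from crop (165,400) to (350,350). I'll run a three-view check and a model fit.

```bash
python3 - <<'E'
from h import *
from scipy.optimize import least_squares
S=lambda u,v:("scene0",(190+(u+.5)/5-.5,170+(v+.5)/5-.5)); T=lambda u,v:("top0",(255+(u+.5)/5-.5,145+(v+.5)/5-.5)); W=lambda u,v:("w2",(100+(u+.5)/2-.5,(v+.5)/2-.5))
P={"lip-x":(S(422,508),T(389,143),W(468,451)),"lip+x":(S(472,550),T(384,84),W(522,435)),"gbar-x":(S(308,200),T(272,418),W(172,400)),"gbar+x":(S(452,308),T(264,212),W(348,350)),"collar":(S(250,408),W(311,518))}
R={}
for k,v in P.items():
    x,e=tri(*v);R[k]=x;print(k,x.round(4),np.round(e,4))
lm=(R["lip-x"]+R["lip+x"])/2; bm=(R["gbar-x"]+R["gbar+x"])/2; pin=(np.array([.564,-.0169])+[.5529,-.0734])/2
print(lm,bm)
obs=[(105,15,lm),(0,85,bm),(0,0,pin)]
def f(p):
    c,s=np.cos(p[2]),np.sin(p[2]); return np.concatenate([[p[0]+c*x/1e3-s*y/1e3-o[0],p[1]+s*x/1e3+c*y/1e3-o[1]] for x,y,o in obs])
r=least_squares(f,[.56,-.045,.08],x_scale=[.01,.01,.1]);p=r.x;c,s=np.cos(p[2]),np.sin(p[2])
print(p,np.degrees(p[2]),f(p).round(4))
for n,(x,y) in dict(notch=(105,-4),gate=(0,85),gopen=(0,210)).items():print(n,p[0]+(c*x-s*y)/1e3,p[1]+(s*x+c*y)/1e3)
E
```

```text
lip-x [ 0.6464 -0.0234  0.1508] [0.0004 0.0006 0.0005]
lip+x [ 0.6761 -0.0208  0.1505] [0.0001 0.0005 0.0004]
gbar-x [0.5052 0.0375 0.1724] [0.0017 0.0021 0.0032]
gbar+x [0.5999 0.0436 0.1881] [0.0039 0.005  0.0039]
collar [ 0.5578 -0.0456  0.1499] [0.0002 0.0002]
[ 0.66124743 -0.0220734   0.15063532] [0.55257268 0.04056078 0.18023254]
[ 0.55818625 -0.04459855  0.07034726] 4.03060113041149 [ 0.0006 -0.0002 -0.0004 -0.0004 -0.0003  0.0006]
notch 0.6632077014526239 -0.04120828683920075
gate 0.5522116594849362 0.04019121357393028
gopen 0.5434255028308572 0.16488204503819626
```

Request:
arm_command(
  increments=[
    {"slide":[-0.02,-0.034,0],"yaw":0,"gripper":1},
    {"slide":[-0.041,-0.068,0],"yaw":0,"gripper":1},
    {"slide":[-0.041,-0.068,-0.05],"yaw":0,"gripper":1},
    {"slide":[-0.041,-0.068,-0.1],"yaw":0,"gripper":1},
    {"slide":[-0.041,-0.068,-0.14],"yaw":0,"gripper":1},
    {"slide":[-0.041,-0.068,-0.17],"yaw":0,"gripper":1},
    {"slide":[-0.041,-0.068,-0.17],"yaw":0,"gripper":1},
  ],
)

```text
time_s: 3.0
ee_pos: [0.5572, -0.0437, 0.1646]
eef_rot: [-3.139, 0.0, 1.381]
force: [-0.4, -0.4, 0.3]
grip_width: 0.0942
```

Request:
arm_command(
  increments=[
    {"slide":[0,0,0],"yaw":0,"gripper":0.3},
    {"slide":[0,0,0],"yaw":0,"gripper":0.1},
    {"slide":[0,0,0],"yaw":0,"gripper":0},
    {"slide":[0,0,0],"yaw":0,"gripper":0},
    {"slide":[0,0,0],"yaw":0,"gripper":0},
    {"slide":[0,0,0],"yaw":0,"gripper":0},
  ],
)

```text
time_s: 3.75
ee_pos: [0.5584, -0.0447, 0.1654]
eef_rot: [-3.141, 0.0, 1.38]
force: [0.3, 0.1, -0.5]
grip_width: 0.0376
```

Request:
arm_command(
  increments=[
    {"slide":[0,0,0],"yaw":0,"gripper":0},
    {"slide":[0,0,0],"yaw":0,"gripper":0},
    {"slide":[0,0,0],"yaw":0,"gripper":0},
    {"slide":[0,0,0],"yaw":0,"gripper":0},
    {"slide":[0,0,0],"yaw":0,"gripper":0},
  ],
)

```text
time_s: 4.38
ee_pos: [0.5583, -0.0447, 0.1654]
eef_rot: [-3.141, 0.0, 1.38]
force: [-0.7, -1.1, -0.0]
grip_width: 0.0135
```

Gripped, with 13.5 mm on the 14 mm bar. Now I lift it slowly, straight up.

Request:
arm_command(
  increments=[
    {"slide":[0,0,0.01],"yaw":0,"gripper":0},
    {"slide":[0,0,0.025],"yaw":0,"gripper":0},
    {"slide":[0,0,0.04],"yaw":0,"gripper":0},
    {"slide":[0,0,0.055],"yaw":0,"gripper":0},
    {"slide":[0,0,0.07],"yaw":0,"gripper":0},
    {"slide":[0,0,0.09],"yaw":0,"gripper":0},
    {"slide":[0,0,0.09],"yaw":0,"gripper":0},
  ],
)

```text
time_s: 5.25
ee_pos: [0.5589, -0.0447, 0.2571]
eef_rot: [3.139, -0.0, 1.38]
force: [-0.7, 0.9, -2.8]
grip_width: 0.0136
```

Request:
arm_command(
  increments=[
    {"slide":[0.03,0.001,0],"yaw":0,"gripper":0},
    {"slide":[0.06,0.002,0],"yaw":0,"gripper":0},
    {"slide":[0.09,0.003,0],"yaw":0,"gripper":0},
    {"slide":[0.105,0.0035,0],"yaw":0,"gripper":0},
    {"slide":[0.105,0.0035,-0.02],"yaw":0,"gripper":0},
    {"slide":[0.105,0.0035,-0.02],"yaw":0,"gripper":0},
    {"slide":[0.105,0.0035,-0.02],"yaw":0,"gripper":0},
  ],
)

```text
time_s: 6.12
ee_pos: [0.6633, -0.0412, 0.2359]
eef_rot: [3.141, -0.0, 1.38]
force: [0.5, -0.5, -1.8]
grip_width: 0.0139
```

```bash
python3 - <<'E'
from h import *
o=readout.get_obs();print(o["time_s"],o["ee_pos"],o["eef_rot"],o["force"])
save("scene","s3");save("wrist","w3")
print(proj("s3",[.6632,-.0412,.145]),proj("w3",[.6632,-.0412,.145]))
crop("s3",225,215,325,315,5,"a");crop("w3",180,120,380,320,2.5,"b")
cv2.imwrite("pics/ab3.png",cv2.resize(np.hstack([cv2.imread("pics/a.png"),cv2.imread("pics/b.png")]),None,fx=.8,fy=.8))
E
```

```text
6.125 [ 0.66334135 -0.04118804  0.23590309] [ 3.14138064e+00 -3.38211328e-05  1.37978216e+00] [ 0.50601956 -0.49664677 -1.80164515]
[273.05510176 282.63478033] [279.8312023  215.05194944]
```

View pics/ab3.png

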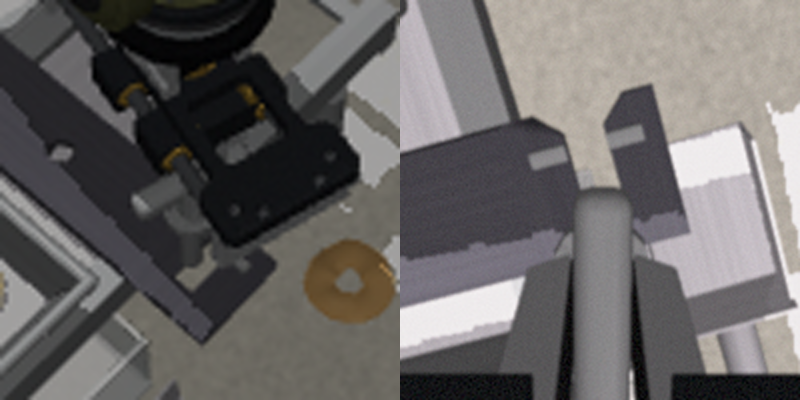

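The left half shows the bore empty (60,150) and the pin hanging beside the notch. The right half shows the bar centred (602) over the slot behind the lips. Lowering in stages.

Request:
arm_command(
  increments=[
    {"slide":[0,0,-0.01],"yaw":0,"gripper":0},
    {"slide":[0,0,-0.018],"yaw":0,"gripper":0},
    {"slide":[0,0,-0.025],"yaw":0,"gripper":0},
    {"slide":[0,0,-0.03],"yaw":0,"gripper":0},
    {"slide":[0,0,-0.03],"yaw":0,"gripper":0},
  ],
)

```text
time_s: 6.85
ee_pos: [0.6633, -0.0412, 0.205]
eef_rot: [-3.141, 0.0, 1.38]
force: [0.2, -0.2, -1.9]
grip_width: 0.014
```

Force is unchanged and the tip is in the slot. Continuing down.

Request:
arm_command(
  increments=[
    {"slide":[0,0,-0.01],"yaw":0,"gripper":0},
    {"slide":[0,0,-0.02],"yaw":0,"gripper":0},
    {"slide":[0,0,-0.028],"yaw":0,"gripper":0},
    {"slide":[0,0,-0.034],"yaw":0,"gripper":0},
    {"slide":[0,0,-0.037],"yaw":0,"gripper":0},
    {"slide":[0,0,-0.037],"yaw":0,"gripper":0},
  ],
)

```text
time_s: 7.6
ee_pos: [0.6634, -0.0412, 0.1684]
eef_rot: [-3.142, 0.0, 1.38]
force: [0.1, 0.8, -2.2]
grip_width: 0.0135
```

Request:
arm_command(
  increments=[
    {"slide":[0,0,-0.001],"yaw":0,"gripper":0},
    {"slide":[0,0,-0.002],"yaw":0,"gripper":0},
    {"slide":[0,0,-0.003],"yaw":0,"gripper":0},
    {"slide":[0,0,-0.003],"yaw":0,"gripper":0},
  ],
)

```text
time_s: 8.1
ee_pos: [0.6634, -0.0412, 0.1655]
eef_rot: [3.141, -0.0, 1.38]
force: [0.7, 1.2, -2.2]
grip_width: 0.0134
```

Request:
arm_command(
  increments=[
    {"slide":[0,0,-0.0005],"yaw":0,"gripper":0},
    {"slide":[0,0,-0.001],"yaw":0,"gripper":0},
    {"slide":[0,0,-0.001],"yaw":0,"gripper":0},
    {"slide":[0,0,-0.001],"yaw":0,"gripper":0},
  ],
)

```text
time_s: 8.6
ee_pos: [0.6634, -0.0412, 0.1653]
eef_rot: [3.141, -0.0, 1.38]
force: [-4.3, 0.2, 5.7]
grip_width: 0.0139
```

Seated. Release and rise.

Request:
arm_command(
  increments=[
    {"slide":[0,0,0],"yaw":0,"gripper":0.6},
    {"slide":[0,0,0],"yaw":0,"gripper":0.6},
    {"slide":[0,0,0],"yaw":0,"gripper":0.6},
    {"slide":[0,0,0.0],"yaw":0,"gripper":0.6},
    {"slide":[0,0,0.03],"yaw":0,"gripper":0.6},
    {"slide":[0,0,0.08],"yaw":0,"gripper":0.6},
    {"slide":[0,0.04,0.1],"yaw":0,"gripper":0.6},
    {"slide":[0,0.08,0.1],"yaw":0,"gripper":0.6},
  ],
)

```text
time_s: 9.6
ee_pos: [0.6638, 0.0395, 0.2667]
eef_rot: [3.138, -0.001, 1.379]
force: [0.5, -0.2, -1.1]
grip_width: 0.0566
```

```bash
python3 - <<'E'
from h import *
o=readout.get_obs();print(o["time_s"],o["ee_pos"],o["force"],o["grip_width"])
save("scene","s4");save("wrist","w4")
crop("s4",225,215,325,315,5,"a");crop("w4",180,120,380,320,2.5,"b")
cv2.imwrite("pics/ab4.png",cv2.resize(np.hstack([cv2.imread("pics/a.png"),cv2.imread("pics/b.png")]),None,fx=.8,fy=.8))
E
```

```text
9.6 [0.66379269 0.03950304 0.26665161] [ 0.46952441 -0.2442372  -1.07111704] 0.056560044326055915
```

View pics/ab4.png

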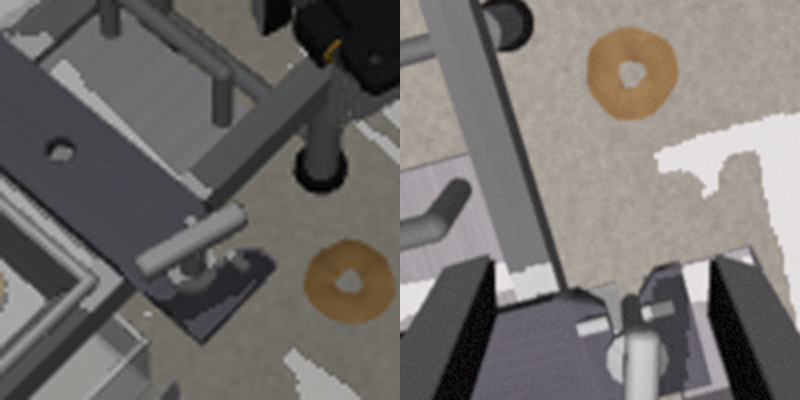

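The pin stands upright in the notch, its collar flat behind the lips (left crop 192,265), with the bore empty and the gripper clear. Next I shut the fingers and go behind the gate bar.

Request:
arm_command(
  increments=[
    {"slide":[-0.03,-0.01,0],"yaw":0.1,"gripper":0},
    {"slide":[-0.06,-0.02,0],"yaw":0.2,"gripper":0},
    {"slide":[-0.09,-0.031,0],"yaw":0.26,"gripper":0},
    {"slide":[-0.11,-0.031,0],"yaw":0.26,"gripper":0},
    {"slide":[-0.11,-0.031,0],"yaw":0.26,"gripper":0},
    {"slide":[-0.11,-0.031,-0.04],"yaw":0.26,"gripper":0},
    {"slide":[-0.11,-0.031,-0.04],"yaw":0.26,"gripper":0},
    {"slide":[-0.11,-0.031,-0.04],"yaw":0.26,"gripper":0},
  ],
)

```text
time_s: 10.7
ee_pos: [0.5541, 0.0077, 0.2255]
eef_rot: [3.141, 0.0, 1.64]
force: [0.9, -0.1, 0.7]
grip_width: 0.0004
```

Request:
arm_command(
  increments=[
    {"slide":[0,0,-0.03],"yaw":0,"gripper":0},
    {"slide":[0,0,-0.05],"yaw":0,"gripper":0},
    {"slide":[0,0,-0.07],"yaw":0,"gripper":0},
    {"slide":[0,0,-0.07],"yaw":0,"gripper":0},
    {"slide":[-0.001,0.012,-0.07],"yaw":0,"gripper":0},
    {"slide":[-0.001,0.015,-0.07],"yaw":0,"gripper":0},
    {"slide":[-0.001,0.015,-0.07],"yaw":0,"gripper":0},
  ],
)

```text
time_s: 11.58
ee_pos: [0.5526, 0.0232, 0.1551]
eef_rot: [3.141, 0.0, 1.641]
force: [-0.1, -0.3, 0.1]
grip_width: 0.0008
```

Request:
arm_command(
  increments=[
    {"slide":[0,0.004,0],"yaw":0,"gripper":0},
    {"slide":[-0.001,0.01,0],"yaw":0,"gripper":0},
    {"slide":[-0.001,0.015,0],"yaw":0,"gripper":0},
    {"slide":[-0.001,0.015,0],"yaw":0,"gripper":0},
  ],
)

```text
time_s: 12.08
ee_pos: [0.5515, 0.0376, 0.1548]
eef_rot: [3.141, 0.001, 1.64]
force: [-1.4, -4.7, 3.3]
grip_width: 0.0003
```

Request:
arm_command(
  increments=[
    {"slide":[-0.001,0.015,0],"yaw":0,"gripper":0},
    {"slide":[-0.002,0.03,0],"yaw":0,"gripper":0},
    {"slide":[-0.003,0.045,0],"yaw":0,"gripper":0},
    {"slide":[-0.004,0.06,0],"yaw":0,"gripper":0},
    {"slide":[-0.005,0.075,0],"yaw":0,"gripper":0},
    {"slide":[-0.007,0.093,0],"yaw":0,"gripper":0},
    {"slide":[-0.007,0.093,0],"yaw":0,"gripper":0},
  ],
)

```text
time_s: 12.95
ee_pos: [0.5444, 0.1309, 0.1547]
eef_rot: [3.141, 0.001, 1.64]
force: [-0.2, -7.4, 3.9]
grip_width: 0.0003
```

Request:
arm_command(
  increments=[
    {"slide":[0,0.004,0],"yaw":0,"gripper":0},
    {"slide":[0,0.008,0],"yaw":0,"gripper":0},
    {"slide":[0,0.008,0],"yaw":0,"gripper":0},
  ],
)

```text
time_s: 13.32
ee_pos: [0.5441, 0.1381, 0.1546]
eef_rot: [-3.141, 0.002, 1.64]
force: [-3.2, -7.4, 2.9]
grip_width: 0.0002
```

Request:
arm_command(
  increments=[
    {"slide":[0,0.004,0],"yaw":0,"gripper":0},
    {"slide":[0,0.008,0],"yaw":0,"gripper":0},
    {"slide":[0,0.008,0],"yaw":0,"gripper":0},
  ],
)

```text
time_s: 13.7
ee_pos: [0.544, 0.146, 0.1544]
eef_rot: [-3.14, 0.002, 1.64]
force: [-4.4, -8.3, 2.7]
grip_width: 0.0008
```

```bash
python3 - <<'E'
from h import *
o=readout.get_obs();print(o["time_s"],o["ee_pos"],o["force"])
save("top","t5");save("scene","s5")
crop("t5",240,130,440,260,2,"a");crop("s5",130,160,330,360,2,"b")
a=cv2.imread("pics/a.png");b=cv2.imread("pics/b.png");a=cv2.copyMakeBorder(a,0,140,0,0,cv2.BORDER_CONSTANT)
cv2.imwrite("pics/ab5.png",np.hstack([a,b]))
c,s=np.cos(.0703),np.sin(.0703)
for y in(.195,.21):
  X=[.5582-s*y,-.0446+c*y,.181];print(y,proj("t5",X),proj("s5",X))
E
```

```text
13.7 [0.54398014 0.14598817 0.15444715] [-4.36503083 -8.33771732  2.68864606]
0.195 [264.34121981 211.5847056 ] [298.58735929 191.11136913]
0.21 [258.27506209 211.99798112] [302.80406573 187.33848215]
```

View pics/ab5.png

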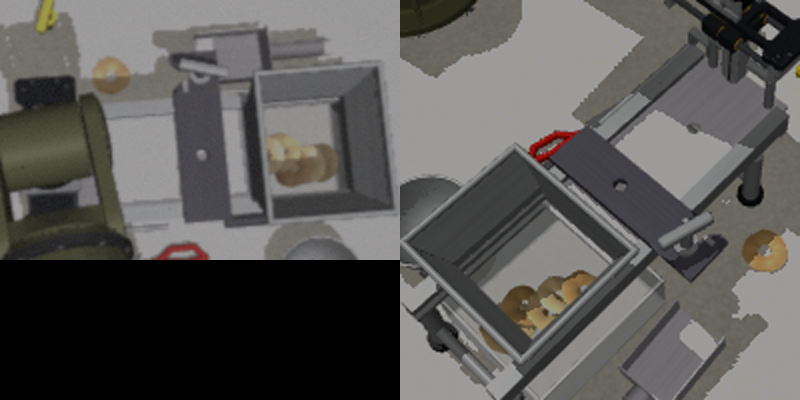

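The rings have dropped and lie in the tub, and the pin is still parked. The gate is not at its stop yet, so I pull on in small steps until the force rises.

Request:
arm_command(
  increments=[
    {"slide":[-0.0005,0.003,0],"yaw":0,"gripper":0},
    {"slide":[-0.001,0.005,0],"yaw":0,"gripper":0},
    {"slide":[-0.001,0.005,0],"yaw":0,"gripper":0},
  ],
)

```text
time_s: 14.18
ee_pos: [0.5436, 0.1496, 0.1545]
eef_rot: [-3.141, 0.004, 1.639]
force: [0.5, -17.0, 3.0]
grip_width: 0.0005
```

Request:
arm_command(
  increments=[
    {"slide":[0,0.002,0],"yaw":0,"gripper":0},
    {"slide":[0,0.003,0],"yaw":0,"gripper":0},
    {"slide":[0,0.003,0],"yaw":0,"gripper":0},
  ],
)

```text
time_s: 14.55
ee_pos: [0.5436, 0.15, 0.1545]
eef_rot: [-3.14, 0.008, 1.638]
force: [-1.5, -35.9, 5.1]
grip_width: 0.0004
```

The force jump shows it is at the stop. I ease off slightly but keep it there, and hold.

Request:
arm_command(
  increments=[
    {"slide":[0,-0.0025,0],"yaw":0,"gripper":0},
    {"slide":[0,-0.0025,0],"yaw":0,"gripper":0},
    {"slide":[0,-0.0025,0],"yaw":0,"gripper":0},
    {"slide":[0,-0.0025,0],"yaw":0,"gripper":0},
    {"slide":[0,-0.0025,0],"yaw":0,"gripper":0},
    {"slide":[0,-0.0025,0],"yaw":0,"gripper":0},
    {"slide":[0,-0.0025,0],"yaw":0,"gripper":0},
    {"slide":[0,-0.0025,0],"yaw":0,"gripper":0},
  ],
)

```text
time_s: 15.55
ee_pos: [0.5436, 0.1497, 0.1545]
eef_rot: [-3.141, 0.004, 1.639]
force: [0.6, -19.7, 2.3]
grip_width: 0.0005
```

```bash
python3 - <<'E'
from h import *
save("top","t6");save("scene","s6")
crop("t6",355,150,445,250,4,"a");crop("s6",120,220,220,345,4,"b")
a=cv2.imread("pics/a.png");b=cv2.imread("pics/b.png");a=cv2.copyMakeBorder(a,0,b.shape[0]-a.shape[0],0,0,cv2.BORDER_CONSTANT)
cv2.imwrite("pics/ab6.png",np.hstack([a,b]))
E
```

```text
(no output)
```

View pics/ab6.png

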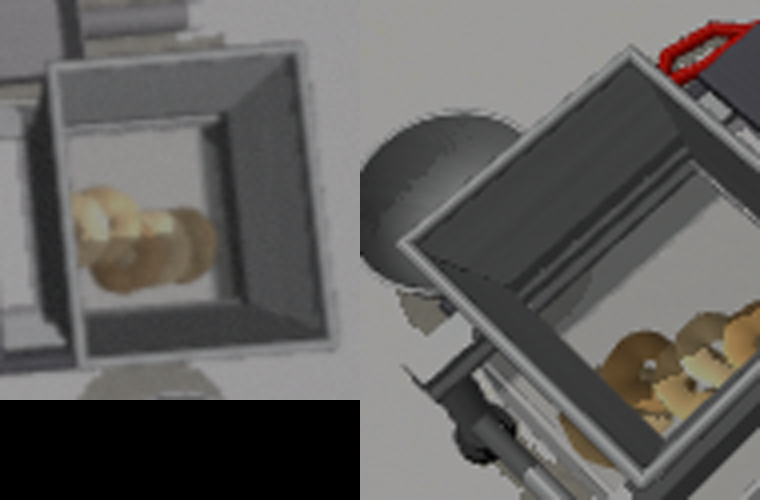

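No ring is left in the throat or on the gate; the rings lie in a heap in the tub at top crop (85–215, 190–290). I'll let the gate spring shut, with the fingers retreating ahead of it.

Request:
arm_command(
  increments=[
    {"slide":[0.001,-0.02,0],"yaw":0,"gripper":0},
    {"slide":[0.003,-0.04,0],"yaw":0,"gripper":0},
    {"slide":[0.004,-0.06,0],"yaw":0,"gripper":0},
    {"slide":[0.006,-0.08,0],"yaw":0,"gripper":0},
    {"slide":[0.007,-0.1,0],"yaw":0,"gripper":0},
    {"slide":[0.009,-0.12,0],"yaw":0,"gripper":0},
    {"slide":[0.011,-0.142,0],"yaw":0,"gripper":0},
    {"slide":[0.011,-0.142,0],"yaw":0,"gripper":0},
  ],
)

```text
time_s: 16.65
ee_pos: [0.5545, 0.0089, 0.1544]
eef_rot: [-3.142, -0.0, 1.638]
force: [1.2, 0.2, -0.2]
grip_width: 0.0004
```

Request:
arm_command(
  increments=[
    {"slide":[0,0,0],"yaw":0,"gripper":0},
    {"slide":[0,0,0],"yaw":0,"gripper":0},
    {"slide":[0,0,0],"yaw":0,"gripper":0},
    {"slide":[0,0,0],"yaw":0,"gripper":0},
    {"slide":[0,0,0.03],"yaw":0,"gripper":0},
    {"slide":[0,0,0.08],"yaw":0,"gripper":0},
    {"slide":[0,0,0.13],"yaw":0,"gripper":0},
    {"slide":[0,0,0.18],"yaw":0,"gripper":0},
  ],
)

```text
time_s: 17.65
ee_pos: [0.5541, 0.0104, 0.3362]
eef_rot: [3.141, 0.0, 1.64]
force: [0.4, -0.3, -0.4]
grip_width: 0.0002
```

Request:
arm_command(
  increments=[
    {"slide":[-0.03,0.04,0],"yaw":0,"gripper":0},
    {"slide":[-0.06,0.08,0],"yaw":0,"gripper":0},
    {"slide":[-0.09,0.12,0],"yaw":0,"gripper":0},
    {"slide":[-0.12,0.16,0],"yaw":0,"gripper":0},
    {"slide":[-0.15,0.2,0],"yaw":0,"gripper":0},
    {"slide":[-0.18,0.24,0],"yaw":0,"gripper":0},
    {"slide":[-0.2,0.28,0],"yaw":0,"gripper":0},
    {"slide":[-0.2,0.28,0],"yaw":0,"gripper":0},
  ],
)

```text
time_s: 18.65
ee_pos: [0.3531, 0.2921, 0.3345]
eef_rot: [-3.142, -0.0, 1.644]
force: [-0.6, -1.0, -1.0]
grip_width: 0.0005
```

```bash
python3 - <<'E'
from h import *
o=readout.get_obs();print(o["time_s"],o["ee_pos"],o["force"])
save("top","t7");save("scene","s7")
crop("t7",255,130,445,255,2.1,"a");crop("s7",130,170,330,370,2,"b")
a=cv2.imread("pics/a.png");b=cv2.imread("pics/b.png");a=cv2.copyMakeBorder(a,0,b.shape[0]-a.shape[0],0,0,cv2.BORDER_CONSTANT)
cv2.imwrite("pics/ab7.png",np.hstack([a,b]))
A=cv2.imread("pics/scene0.png").astype(int);B=cv2.imread("pics/s7.png").astype(int)
c,s=np.cos(.0703),np.sin(.0703)
for y in(.085,.095):
  X=[.5582-s*y,-.0446+c*y,.181];print(y,proj("s7",X))
print(proj("s7",[.6632,-.0412,.189]))
E
```

```text
18.65 [0.35306806 0.29207684 0.33446379] [-0.55053876 -0.97234426 -1.0413518 ]
0.085 [266.16477822 220.12138805]
0.095 [269.22623147 217.38216083]
[272.85358284 273.73184415]
```

View pics/ab7.png

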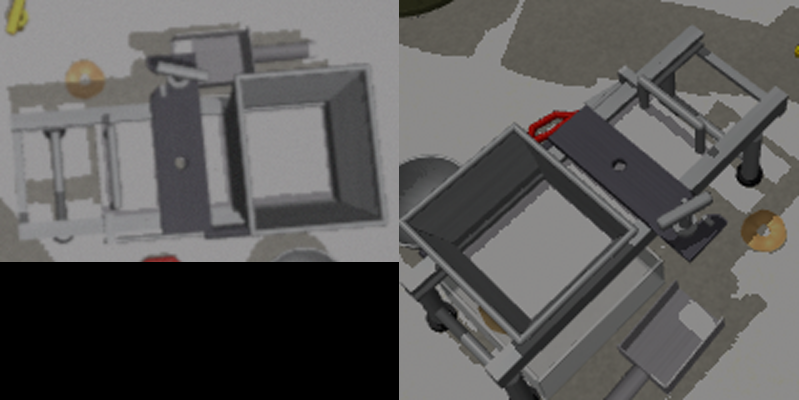

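The gate bar is at scene (266,220), as predicted for shut. The hopper is empty, the pin's bar is at (273,275) as predicted for the notch, and the bystanders are in place. Handing in.

```bash
python3 -c "
from station import job; print(job.hand_in())"
```

```text
the job is handed in; nothing more can be done
None
```

The hopper is empty and the job is handed in, at 18.65 s of the 61 s allowed.

- **Pin:** I drew it straight up out of the bore and lowered it into the notch from above. Contact showed as a 5.7 N upward force, and I let go there. In the last picture it stands upright behind the lips, within about a pixel of the predicted spot.
- **Gate:** I pushed it out with the shut fingers behind the bar. The force rose sharply at the stop, to 36 N on the fingers, and I held it there for over a second. It then closed as the fingers drew back, and the last picture shows the bar within a pixel of its predicted shut position.
- **Rings:** While the gate was open they lay in a heap in the tub, with none left in the throat. The funnel shows only the bare gate floor now. I did not count all six, because they overlap and the hopper hides part of the tub.
- **Bystanders:** The stray ring, scoop, shears, bowl and tub looked unmoved. I did not look at the sprayer again at the end, but the arm never came near it.

Two things did not go as planned. The first two move calls were refused until every row had all its fields. Triangulating the gate bar's ends was also poor, up to 5 mm off. The fingers met the bar further out than that predicted, so I used the force reading to find the bar and the stop.

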